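Check the detents of a boxed selector valve

ROBOT

A 6-joint arm with a two-finger parallel gripper is mounted at the origin on the work surface. World frame = base frame: x ahead of the robot, y to its left, z up, the work surface at z = 0. Lengths are in mm, angles in rad, forces in N, time in s.
With the tool pointing down it reaches from about 400 to 925 mm from the base axis. Payload 12.5 kg.
Tool frame: the origin (TCP) lies on the mounting face of the last link; the fingertips stand 190 mm ahead of it and the grasp point (between the pads) lies 171 mm ahead of it (env.tcp_to_tips is the distance from the TCP to the fingertips, in mm); x points along the fingers, y is the direction in which the jaws open and shut, and the axes are right-handed (so a half turn about x gives the same grasp; the last joint's range is limited). The gripper opens to 95 mm and grips with 3 to 60 N. Pads are 20 mm wide; open, the fingers measure 119 mm over their backs; the gripper's body (75 mm by 180 mm) begins 59 mm behind the grasp point.
Start: joints at [1.201, 0.491, 1.559, -0, 1.092, -0.106], TCP at [162.945, 603.385, 404.761] pointing down, gripper open.
Joint ranges: [-3.1, 3.1], [-0.84, 2.19], [0.05, 2.79], [-1.13, 4.28], [0.06, 2.93], [-2.69, 2.69]. Speed limits (rad/s): [2.22, 2.22, 2.79, 3.14, 3.14, 3.14].

INTERFACE

Orientations are given as [roll, pitch, yaw] about the fixed x, y, z axes, in that order (R = Rz(yaw) Ry(pitch) Rx(roll)).
In Python, from cell import monitor, cams, job, env gives the robot as it stands. The module is installed in compiled form; this text tells all that it offers.
- The arm moves only by the tool apply_moves, never from a script. Its argument "series" is a list of rows, each a list of 3 entries, a list of its own where there are three numbers: the closure, from -1 (fully open) to 1 (shut), so that 0 is half open, then the shift along the tool's x, y, z in cm, then the turn about the tool's x in rad. A call has 1 to 20 rows; each row is the pose to reach, as a shift and turn from the pose commanded when the call began, along the tool's axes at that moment; what a row does not reach only later rows make up. A row lasts 1/8 s, in which the tool goes at most 62.5 mm and 10.7 degrees, less where a joint would pass 70% of its speed; a pose out of reach is approached as far as the arm can. A call with a gripper value outside its range is refused whole. The fingers move at their own pace and stop on an object; the grip force is fixed at half the most. Time passes only in rows, so rows that repeat a pose let the fingers close. It gives the time, the measured TCP pose, the force and the opening at its end, in the units of the state.
- monitor.state(): the state, without advancing time (a new reading comes with each control period).
- cams.read_camera(name): name is "scene" or "side" or "wrist"; returns a dict with "image" (400x640x3 uint8, red, green, blue), "fx", "fy", "cx", "cy" (pixels), "k1" (the pictures are not rectified: a ray, as slopes to the right and down, at radius r is drawn at 1 + k1 r^2 times it, then the intrinsics apply), "position" and "orientation" of the camera in the world. Camera axes: x right, y down, z forward; pixel columns grow to the right and rows downward; lengths in mm; the calibration is good to about 2 mm. A picture is of the moment at which its call begins. There is no depth.
- job.job_done(): hands the job in, once; it reports no verdict.
The state is a dict: "t": time; "joints": joint angles; "qvel": joint speeds; "tau": joint torques, N m; "eef_pos": TCP position; "tcp_rot": TCP orientation; "ft_force": force on the tool from outside, world axes, zero at the start; "moment": the same for the moment, N m; "opening": opening from 0.0 (shut) to 1.0 (fully open).
Only numpy, scipy, OpenCV 4.12 (cv2) and the standard library are available. Lean on these libraries where they do the work, as an engineer would, in place of code of your own. Each camera call takes 0.05 s, during which the arm holds its last target. There are 200 camera calls.

TASK

A new selector valve has arrived in its carton: swing both half-open carton flaps outward until they lean well clear of the opening, so that the valve is exposed. Then grip the valve's black knob and turn it clockwise, counting the clicks, to the third stop (the red mark) and not past it; the knob springs back if let go, so finish while still holding it at the third stop with the gripper. Leave the oil can, the spanner and the bearing around the carton alone.

Things in the scene. Friction and masses are not known exactly. Their poses are not given: they have to be found in the camera images.
- carton: open-topped cardboard shipping carton, fixed to the bench, 280 (its x) x 230 (its y) x 150 mm high, walls 5 mm. Origin: centre of its underside, on the bench; z up. Its short end flaps (x ends) are already folded down outside and stay so; the two long flaps are hinged on the rims of its +y and -y sides
- flap_left (a joint): long cardboard flap on the carton's +y side, 276 mm along the carton's x, 113 mm wide, 5 mm thick, 50 g. Rad: 0 = level over the opening, 1.57 = upright, more = leaning outward, end 3.0. Starts at 0.95 to 1.3, leaning inward; stays where left (crease friction 0.05 N m: a 1 N push from inside swings it). Leaning inward, it can jam on a finger pushed level: follow its edge's arc, up and out
- flap_right (a joint): the same on the carton's -y side, same values and sense (it opens towards the carton's -y)
- flap_left_hinge (a point): middle of the left flap's crease, 115 mm from the carton's centre towards its +y, 150 mm above the bench
- flap_right_hinge (a point): middle of the right flap's crease, 115 mm from the carton's centre towards its -y, 150 mm above the bench
- flap_left_edge (a point): middle of the left flap's free edge
- flap_right_edge (a point): middle of the right flap's free edge
- valve: blue selector valve block, 100 (its x) x 90 (its y) x 66 mm, brass ports on its x faces, a round dial and the knob on top (the body includes the knob). Held fast on the packing in the carton, up to 20 mm off the carton's centre along each axis, turned up to 0.5 rad from the carton. Origin: centre of its underside, 33 mm above the bench; z up
- dial (a point): centre of the top of the valve's 90 mm round aluminium dial, 103 mm above the bench; axes as the valve's. Six marks 25 degrees apart start at the valve's -x direction and go clockwise seen from above (towards its +y): the starting mark, then stops one to five; the third stop's mark is red
- selector_grip (a point): point on the vertical axis of the black knob at the height to grip, 133 mm above the bench. The knob: a round foot 48 mm across, its top 112 mm above the bench, and on it an upright bar 46 mm long, 14 mm thick, up to 142 mm above the bench (8 mm below the carton's rim). x axis along the bar, y across it (the 14 mm to pinch); a white pointer line on the bar's -x half
- selector (a joint): turn of the knob, rad, clockwise seen from above; starts at 0, bar along the valve's x. Stops: 0.436, 0.873, third 1.309, 1.745, 2.18 (end). A spring (0.11 to 0.17 N m) always pulls it back to 0; clicks add plus and minus 0.08 N m: hardest 6 degrees past a stop, lightest 6 degrees before the next. Holding the third stop takes 0.14 N m
- oil_can: red round can, 66 mm across, 130 mm tall, standing on the bench off the carton's -y side; origin: centre of its underside; bystander
- spanner: steel spanner, 190 mm long, lying on the bench off the carton's +y side; bystander
- bearing: steel ring, 62 mm across, 18 mm high, lying on the bench off the carton's -y side; bystander

How it is judged (in metres and radians):
On the way, in this order (a step that is already met when the one before it is completed fails the run):
1. both long flaps lean outward, more than 1.8 rad (103 degrees) open, the knob still at its starting mark (under 0.1 rad) (value of joint each of flap_left, flap_right above 1.8 rad and value of joint selector below 0.1 rad), for 0.2 s.
2. the fingers hold the knob within 8 degrees of the third stop (value of joint selector between 1.17 and 1.45 rad and contact force between the fingers and valve above 2 N), for 0.5 s.
At the end, for the whole second after the job is handed in: The fingers hold the knob (more than 2 N on the valve) still at the third stop, 1.309 rad within 0.14 rad (8 degrees); both long flaps are more than 1.8 rad (103 degrees) open (all of step 2 and velocity of joint selector between -0.1 and 0.1 rad/s and value of joint each of flap_left, flap_right above 1.8 rad); the arm keeps its last pose, push and grip.
It fails at once if the knob is turned past the third stop (90 degrees, more than halfway to the fourth) (value of joint selector above 1.571 rad).
It fails at once if the oil can is moved more than 30 mm or tipped (distance of oil_can from where it was at the start of the episode above 0.03 m or angle between oil_can's own z axis and vertical above 0.4 rad).
It fails at once if the spanner or the bearing is moved more than 30 mm (distance of any of spanner, bearing from where it was at the start of the episode above 0.03 m).
It also fails if it takes over 58 s, if anything falls off the work surface, if the arm or the gripper's body presses on something with over 40 N, if the wrist force passes 120 N, or if a joint passes its speed limit or range.

## Working session

There is one attempt and no reset: what is moved stays moved. The work goes in short steps, Python scripts to look and compute and a tool call to move; the robot and the scene stay as the last step left them, time stands still between calls to the robot, and variables do not carry over. Pictures are saved under pics/ and viewed, about 8 in all and at most 12, crops included, and the job is handed in when it is done.

Besides the shell and the picture viewer there is one more tool, called by a JSON object that holds its "api" and its "payload". apply_moves: Moves the arm, as the interface text tells. Its arguments: {"type":"object","properties":{"series":{"type":"array"}},"required":["series"]}

```bash
mkdir -p pics; cat > h.py <<'E'
import numpy as np, cv2
from cell import monitor, cams, job, env
from scipy.spatial.transform import Rotation as R
def cam(n):
    c=cams.read_camera(n); np.save(f'pics/{n}.npy',c,allow_pickle=True); return c
def load(n): return np.load(f'pics/{n}.npy',allow_pickle=True).item()
def rot(o):
    o=np.array(o,float)
    return o if o.shape==(3,3) else (R.from_euler('xyz',o).as_matrix() if o.size==3 else R.from_quat(o).as_matrix())
def ray(c,u,v):
    d=np.array([(u-c['cx'])/c['fx'],(v-c['cy'])/c['fy']]); s=d.copy()
    for _ in range(20): s=d/(1+c['k1']*(s@s))
    r=rot(c['orientation'])@np.array([s[0],s[1],1]); return np.array(c['position'],float),r/np.linalg.norm(r)
def onz(c,u,v,z):
    p,r=ray(c,u,v); return p+r*(z-p[2])/r[2]
def tri(a,b):
    A=0;B=0
    for p,r in (a,b):
        M=np.eye(3)-np.outer(r,r); A=A+M; B=B+M@p
    x=np.linalg.solve(A,B); return x,[np.linalg.norm((np.eye(3)-np.outer(r,r))@(x-p)) for p,r in (a,b)]
E
python3 - <<'E'
from h import *
print(monitor.state())
for n in ('scene','side','wrist'):
    c=cam(n); print(n,c['position'],c['orientation'],c['fx'],c['fy'],c['cx'],c['cy'],c['k1'])
    cv2.imwrite(f'pics/{n}0.png',c['image'][:,:,::-1])
E
```

```text
{'t': 0.0, 'joints': array([ 1.20137712e+00,  4.91549417e-01,  1.55945413e+00,  8.46088805e-06,
        1.09175269e+00, -1.05633191e-01]), 'qvel': array([ 0.00069046, -0.0004557 ,  0.00013313,  0.00014307,  0.00082553,
       -0.00015997]), 'tau': array([ 3.08486648e-03, -6.12647009e+01, -2.58176583e+01,  6.93307095e-02,
        4.82299842e-02, -1.47752353e-04]), 'eef_pos': array([162.94361058, 603.34354164, 404.16632745]), 'tcp_rot': array([-1.68287846,  1.56963272, -1.94666838]), 'ft_force': array([ 0.51150981, -0.24274321, -0.26441257]), 'moment': array([-0.00336169,  0.00862619, -0.00217209]), 'opening': 1.0058589583268616}
scene [1397.03081597   27.08932165  912.42339156] [-2.32424425 -0.01498678  1.60158246] 452.9581469185799 452.9581469185799 323.7562217559971 203.59619283740292 0.03329863393708884
side [-132.11005297   49.04937482  635.7313299 ] [-2.2047312   0.01955649 -1.62711254] 363.252761871697 363.252761871697 324.23326570568105 198.4909762468158 -0.04443156636888664
wrist [ 84.60246686 625.06557562 383.39480741] [2.85039763e+00 6.94339035e-04 1.30740437e+00] 337.6985122212828 337.6985122212828 318.2719009786579 201.41601612116295 -0.058235954009020124
```

View pics/scene0.png

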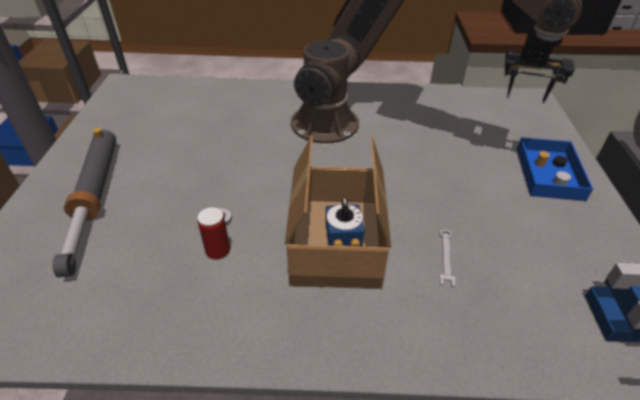

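View pics/side0.png

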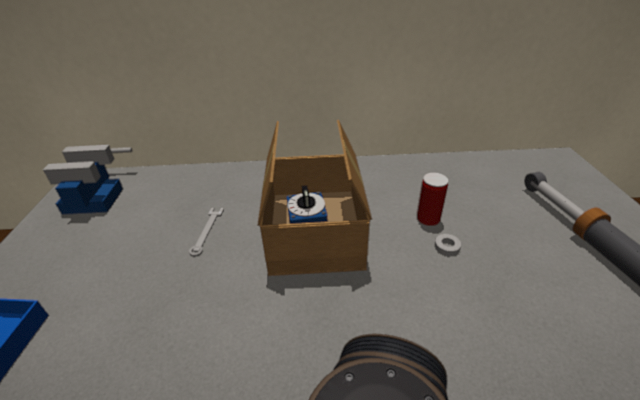

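View pics/wrist0.png

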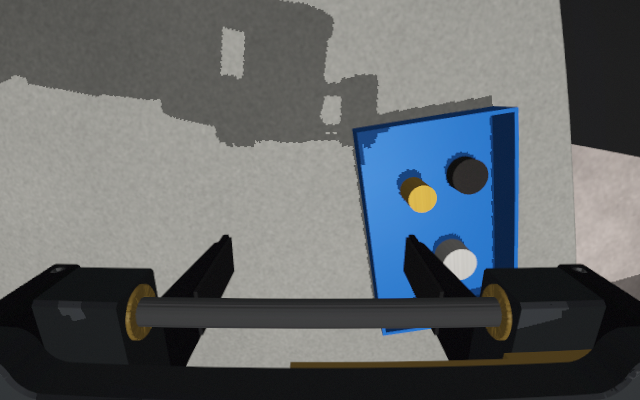

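The scene view shows the carton with near rim at about (288,250)–(386,250), the knob at (345,208), can at (213,230) and spanner at (447,257). In the side view the near rim is (260,225)–(369,220), flap edge tops are (278,123) and (340,123), and the bearing is (447,243). The wrist view sees only the parts tray.

```bash
python3 - <<'E'
from h import *
s=load('scene');d=load('side')
f=lambda a:np.round(a,0)
for uv in ((288,249),(386,249),(308,169),(376,169)): print('scene rim',f(onz(s,*uv,150)))
for uv in ((260,225),(369,220),(276,157),(352,156)): print('side rim',f(onz(d,*uv,150)))
for n,a in (('can',(431,178)),): print(n,f(onz(d,*a,130)))
print('bearing',f(onz(d,447,243,10)),'span',f(onz(d,215,211,3)),f(onz(d,196,250,3)),f(onz(s,447,234,3)),f(onz(s,447,281,3)))
# crops upscaled
a=cv2.resize(s['image'][125:290,270:410],None,fx=3.5,fy=3.5,interpolation=cv2.INTER_CUBIC)
b=cv2.resize(d['image'][110:280,250:380],None,fx=3.4,fy=3.4,interpolation=cv2.INTER_CUBIC)
h=min(len(a),len(b)); o=np.hstack([a[:h,:400] if 0 else cv2.resize(a,(400,int(len(a)*400/a.shape[1])))[:h],np.zeros((0,0,3),np.uint8)]) if 0 else None
A=cv2.resize(s['image'][125:290,270:410],(400,471),interpolation=cv2.INTER_CUBIC); B=cv2.resize(d['image'][115:280,250:390],(400,471),interpolation=cv2.INTER_CUBIC)
cv2.imwrite('pics/crop1.png',np.hstack([A,B])[:,:,::-1])
E
```

```text
scene rim [735. -61. 150.]
scene rim [725. 157. 150.]
scene rim [451. -33. 150.]
scene rim [442. 149. 150.]
side rim [447. 159. 150.]
side rim [445. -67. 150.]
side rim [727. 140. 150.]
side rim [714. -64. 150.]
can [ 620. -254.  130.]
bearing [ 507. -280.   10.] span [694. 327.   3.] [537. 345.   3.] [534. 353.   3.] [695. 326.   3.]
```

View pics/crop1.png

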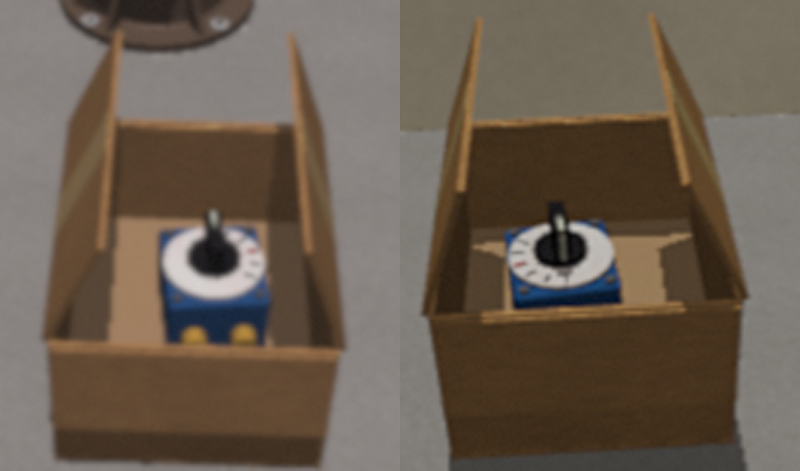

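The crop shows both flaps leaning inward, their free-edge corners clear in both views, and the dial and knob visible with the red mark on the +y side.

```bash
python3 - <<'E'
from h import *
s=load('scene');d=load('side');k=400/140
S=lambda x,y:ray(s,270+x/k,125+y/k); D=lambda x,y:ray(d,250+(x-400)/k,115+y/k)
f=lambda a:np.round(a,1)
for n,a,b in (('L near base',S(293,38),D(461,190)),('L far',S(310,250),D(479,18)),('R near base',S(120,35),D(685,183)),('R far',S(104,247),D(653,15)),('dial',S(214,261),D(561,255))):
    x,e=tri(a,b); print(n,f(x),f(e))
for p in ((45,341),(343,348)): r=S(*p); print('rimfar',f(r[0]+r[1]*(150-r[0][2])/r[1][2]))
for p in ((426,315),(746,297)): r=D(*p); print('rimnear',f(r[0]+r[1]*(150-r[0][2])/r[1][2]))
for nm,p in (('dial',(561,255)),('red',(519,264)),('red',(519,264))):r=D(*p); print(nm,f(r[0]+r[1]*(103-r[0][2])/r[1][2]))
for nm,p in (('dial',(214,261)),('red',(252,251))):r=S(*p); print(nm,f(r[0]+r[1]*(103-r[0][2])/r[1][2]))
E
```

```text
L near base [450.4 127.6 254.1] [2.9 2.9]
L far [719.8 127.6 256.5] [2.2 2.2]
R near base [448.8 -23.6 251.5] [1.7 1.7]
R far [718.3 -23.9 252.3] [3.7 3.7]
dial [576.1  65.6 100.1] [2.3 2.3]
rimfar [721.6 -67.5 150. ]
rimfar [718.5 166.1 150. ]
rimnear [446.2 160.8 150. ]
rimnear [448.  -72.3 150. ]
dial [572.1  63.3 103. ]
red [562.5  98.8 103. ]
red [562.5  98.8 103. ]
dial [578.9  67.7 103. ]
red [564.6 101.8 103. ]
```

```bash
python3 - <<'E'
from h import *
st=monitor.state(); T=rot(st['tcp_rot']); print(T.round(3)); a=np.arctan2(T[1,1],T[0,1]); print('tool y heading',a)
print('const', a-st['joints'][0]+st['joints'][5], a-st['joints'][0]-st['joints'][5])
g=np.array([580,50,500]); print('shift cm to above carton (tool axes)',T.T@(g-st['eef_pos'])/10)
E
```

```text
[[-0.     0.261  0.965]
 [-0.001  0.965 -0.261]
 [-1.    -0.001 -0.   ]]
tool y heading 1.3069971203901645
const 3.8926391488502965e-06 0.21119990762975677
shift cm to above carton (tool axes) [ -9.53916647 -42.55582297  54.69130485]
```

{"api": "apply_moves", "payload": {"series": [[1, [-5, 0, 0], 0], [1, [-9.5, 0, 0], 0], [1, [-9.5, -3, 4], -0.05], [1, [-9.5, -6, 8], -0.1], [1, [-9.5, -9, 12], -0.15], [1, [-9.5, -12, 16], -0.2], [1, [-9.5, -16, 20], -0.26], [1, [-9.5, -19, 24], -0.26], [1, [-9.5, -22, 28], -0.26], [1, [-9.5, -25, 32], -0.26], [1, [-9.5, -28, 36], -0.26], [1, [-9.5, -31, 40], -0.26], [1, [-9.5, -34.5, 44], -0.26], [1, [-9.5, -37.5, 48], -0.26], [1, [-9.5, -40, 52], -0.26], [1, [-9.5, -42.5, 54.7], -0.26], [1, [-9.5, -42.5, 54.7], -0.26], [1, [-9.5, -42.5, 54.7], -0.26]]}}

```text
t: 2.4
eef_pos: [579.9, 50.8, 499.5]
tcp_rot: [2.724, 1.57, 2.72]
ft_force: [-0.5, 0.1, -0.1]
opening: 0.005
```

```bash
python3 - <<'E'
from h import *
c=cam('wrist');cv2.imwrite('pics/w1.png',c['image'][:,:,::-1]); st=monitor.state(); print(st['t'],st['eef_pos'],st['joints'].round(3)); T=rot(st['tcp_rot']);print(T.round(3))
E
```

```text
2.45 [579.73329384  51.13953079 499.74738752] [-0.026  0.348  1.534  0.     1.26  -1.593]
[[-0.     0.003  1.   ]
 [ 0.     1.    -0.003]
 [-1.     0.    -0.   ]]
```

View pics/w1.png

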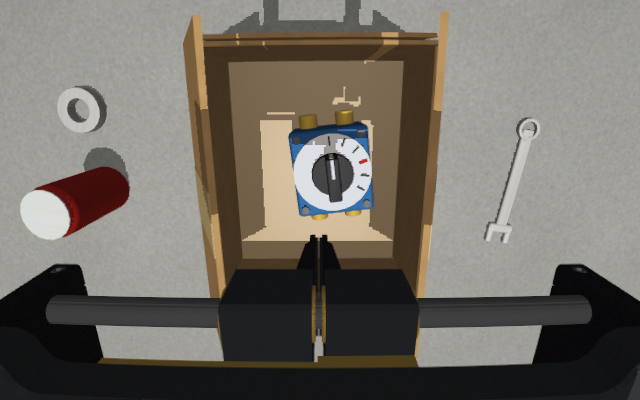

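The wrist view shows the dial at about (333,172) with the red mark at (363,161). The knob bar points up in the image (−x), both flaps lean in, and the fingers sit between them. Swing the left flap first.

{"api": "apply_moves", "payload": {"series": [[1, [4, 1, 0], 0], [1, [8.2, 3, 0], 0], [1, [8.2, 5, 0], 0], [1, [8.0, 6.5, 0], 0], [1, [7.8, 8, 0], 0], [1, [7.6, 9.5, 0], 0], [1, [7.6, 11, 0], 0], [1, [7.8, 12.5, 0], 0], [1, [8.2, 14, 0], 0], [1, [8.6, 15.5, 0], 0], [1, [9.2, 17, 0], 0], [1, [9.2, 17, 0], 0], [1, [8.2, 13, 0], 0], [1, [8.2, 8, 0], 0], [1, [8.2, 3, 0], 0], [1, [8.2, 0, 0], 0], [1, [8.2, 0, 0], 0]]}}

```text
t: 4.58
eef_pos: [580.2, 48.5, 417.9]
tcp_rot: [-0.119, 1.571, -0.126]
ft_force: [-0.1, 0.1, 0.0]
opening: 0.008
```

{"api": "apply_moves", "payload": {"series": [[1, [0, -4, 0], 0], [1, [-0.1, -5.5, 0], 0], [1, [-0.3, -7, 0], 0], [1, [-0.5, -8.5, 0], 0], [1, [-0.6, -10, 0], 0], [1, [-0.6, -11.5, 0], 0], [1, [-0.4, -13, 0], 0], [1, [0, -14.5, 0], 0], [1, [0.5, -16, 0], 0], [1, [1, -17.6, 0], 0], [1, [1, -17.6, 0], 0], [1, [0, -13, 0], 0], [1, [-2, -8, 0], 0], [1, [-5, -3, 0], 0], [1, [-8, 1, -2], 0], [1, [-8, 1, -2], 0], [1, [-8, 1, -2], 0]]}}

```text
t: 6.7
eef_pos: [560.2, 60.6, 497.5]
tcp_rot: [-1.95, 1.571, -1.953]
ft_force: [0.4, 0.8, -0.4]
opening: 0.006
```

```bash
python3 - <<'E'
from h import *
s=cam('scene');d=cam('side');c=cam('wrist'); st=monitor.state(); print(st['t'],st['eef_pos'])
im=c['image']; hsv=cv2.cvtColor(im,cv2.COLOR_RGB2HSV)
A=cv2.resize(s['image'][110:290,230:430],(400,360),interpolation=cv2.INTER_CUBIC); B=cv2.resize(d['image'][100:280,215:415],(400,360),interpolation=cv2.INTER_CUBIC)
C=cv2.resize(im[20:260,160:480],(320,240))
o=np.zeros((600,800,3),np.uint8); o[:360]=np.hstack([A,B]); o[360:,:320]=C; cv2.imwrite('pics/c2.png',o[:,:,::-1])
E
```

```text
6.85 [560.62036466  59.68609819 496.79346593]
```

View pics/c2.png

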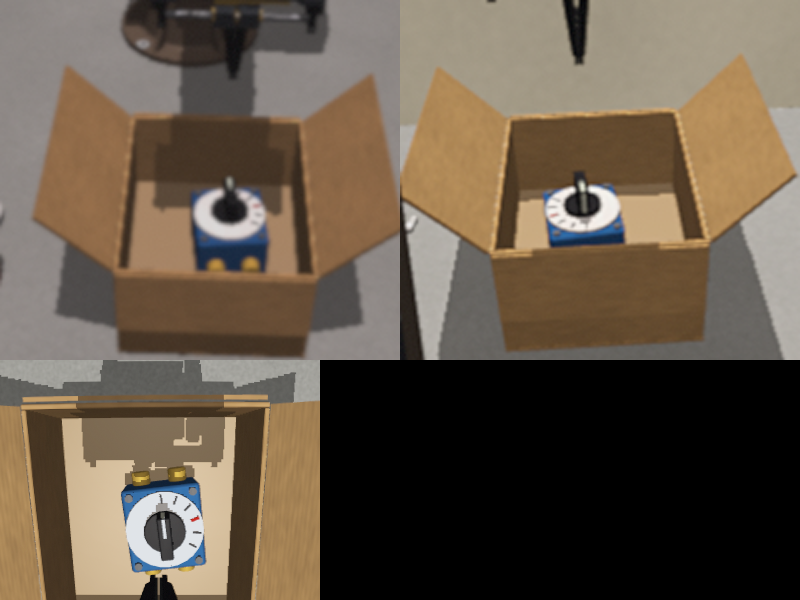

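Both flaps now lean outward in all views and the knob is unturned, with the bar up in the wrist crop. Next I check the flap angles and measure the dial.

```bash
cat > m.py <<'E'
from h import *
def dial(c,box):
    x0,y0,x1,y1=box; im=c['image'][y0:y1,x0:x1]; h=cv2.cvtColor(im,cv2.COLOR_RGB2HSV)
    w=((h[...,1]<45)&(h[...,2]>110)).astype(np.uint8)
    n,l,s,ce=cv2.connectedComponentsWithStats(w); i=1+np.argmax(s[1:,4])
    pts=cv2.convexHull(np.argwhere(l==i)[:,::-1].astype(np.int32))
    e=cv2.fitEllipse(pts); r=((h[...,0]<8)|(h[...,0]>172))&(h[...,1]>130)&(h[...,2]>90)
    q=np.argwhere(r); q=q[np.hypot(*(q[:,::-1]-e[0]).T)<max(e[1])*.55]
    return np.array(e[0])+[x0,y0],e[1],q.mean(0)[::-1]+[x0,y0],len(q)
E
python3 - <<'E'
from m import *
s=load('scene');d=load('side');c=load('wrist'); f=lambda a:np.round(a,1)
for n,a,b,hy in (('Rn',(263.5,144),(412.5,187.5),-69),('Rf',(247.5,219),(385,127.5),-69),('Lf',(429,228.5),(234,134),164)):
    x,e=tri(ray(s,*a),ray(d,*b)); print(n,f(x),f(e),'angle',np.arctan2(x[2]-150,-abs(x[1]-hy)))
P={}
for n,cc,b in (('scene',s,(315,195,375,235)),('side',d,(280,180,335,230)),('wrist',c,(270,100,380,240))):
    ce,ax,rd,k=dial(cc,b); D=onz(cc,*ce,103);Q=onz(cc,*rd,103); v=Q-D
    P[n]=ray(cc,*ce); print(n,f(ce),f(ax),f(rd),k,f(D),'red r',f(np.hypot(*v[:2])),'yaw',np.arctan2(v[1],v[0])-np.radians(105))
for a in('scene','side'):
    x,e=tri(P['wrist'],P[a]);print(f(x),f(e))
im=c['image'][20:260,160:480][110:220,110:220]
cv2.imwrite('pics/k.png',cv2.resize(im,None,fx=5,fy=5,interpolation=cv2.INTER_CUBIC)[:,:,::-1])
E
```

```text
Rn [ 447.2 -148.5  225.3] [1.9 1.9] angle 2.383094337992068
Rf [ 720.4 -147.   226.1] [1.2 1.2] angle 2.3688064662718094
Lf [727.7 240.1 222.7] [1.1 1.1] angle 2.378762348993702
scene [345.1 216.8] [26.4 38.6] [nan nan] 0 [580.5  68.3 103. ] red r nan yaw nan
side [305.7 203.7] [24.9 39.2] [nan nan] 0 [574.5  64.9 103. ] red r nan yaw nan
wrist [324.2 188.8] [75.3 78.8] [354.6 178.5] 19 [575.7  67.1 103. ] red r 36.4 yaw 0.06979256802256328
[576.7  67.8  99.3] [0.6 0.6]
[576.   66.  101.8] [1.1 1.1]m.py:9: RuntimeWarning: Mean of empty slice.
  return np.array(e[0])+[x0,y0],e[1],q.mean(0)[::-1]+[x0,y0],len(q)
  ret = um.true_divide(
```

View pics/k.png

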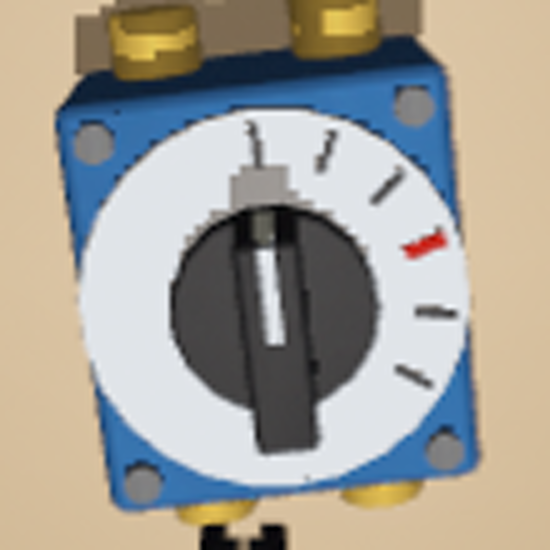

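Six dial marks are clear in the crop. I fit the centre and yaw to them all, with the red at (426,245).

```bash
python3 - <<'E'
from m import *
from scipy.optimize import least_squares
c=load('wrist');st=monitor.state()
U=np.array([(255,145),(327,150),(386,187),(426,245),(436,312),(414,377)])
W=np.array([onz(c,270+u/5-.4,130+v/5-.4,103)[:2] for u,v in U])
k=np.arange(6)
def g(p): a=np.pi-k*np.radians(25)+p[2]; return (p[:2]+p[3]*np.c_[np.cos(a),np.sin(a)]-W).ravel()
r=least_squares(g,[575,66,0,37]); print(r.x.round(3), g(r.x).round(1))
# bar ends on top z=142
B=[onz(c,270+u/5-.4,130+v/5-.4,142) for u,v in ((288,450),(264,246))]
v=B[1]-B[0];print(B,np.arctan2(v[1],v[0])-np.pi)
T=rot(st['tcp_rot']); yaw=r.x[2]; h=np.arctan2(T[1,1],T[0,1]);print('turn',-(np.pi/2+yaw-h)); 
for z in (300,):print((T.T@(np.array([*r.x[:2],133+171])-st['eef_pos']))/10, 'joints',st['joints'].round(2))
E
```

```text
[5.77606e+02 6.73660e+01 1.17000e-01 3.69930e+01] [-0.2 -0.1  0.2 -0.2  0.   0.3 -0.  -0.   0.1 -0.2 -0.1  0.1]
[array([599.05878052,  69.64617109, 142.        ]), array([555.22027175,  64.64144426, 142.        ])] -6.169514633173556
turn -0.12165374027720377
[19.27678568  0.77637645  1.72362255] joints [-0.01  0.32  1.58 -0.    1.24 -1.58]
```

{"api": "apply_moves", "payload": {"series": [[0, [0, 0.8, 1.7], -0.12], [0, [3, 0.8, 1.7], -0.12], [0, [7, 0.8, 1.7], -0.12], [0, [11, 0.8, 1.7], -0.12], [0, [14, 0.8, 1.7], -0.12], [0, [14, 0.8, 1.7], -0.12], [0, [16, 0.8, 1.7], -0.12], [0, [17.5, 0.8, 1.7], -0.12], [0, [19, 0.8, 1.7], -0.12], [0, [19, 0.8, 1.7], -0.12], [0, [19, 0.8, 1.7], -0.12]]}}

```text
t: 8.22
eef_pos: [577.4, 68.5, 308.2]
tcp_rot: [0.039, 1.57, 0.155]
ft_force: [0.7, -0.2, 0.9]
opening: 0.501
```

```bash
python3 - <<'E'
from m import *
c=cam('wrist');cv2.imwrite('pics/w3.png',c['image'][:,:,::-1]); st=monitor.state(); print(st['eef_pos'],st['joints'].round(3),st['opening'],st['ft_force']);T=rot(st['tcp_rot']);print(np.arctan2(T[1,1],T[0,1])-np.pi/2)
E
```

```text
[577.42661372  68.48823536 308.32075114] [ 0.004  0.543  1.768  0.     0.83  -1.683] 0.4991909316383089 [ 0.07930626 -0.05102576  0.31772308]
0.11624777338444914
```

View pics/w3.png

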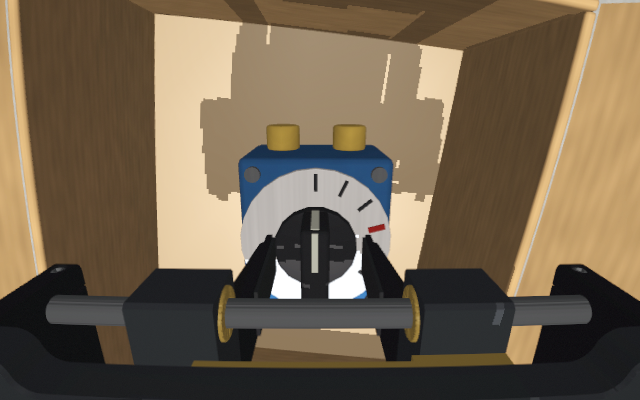

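The bar at (315,250) sits between the fingers, whose tips are at (270,237) and (367,237), and it is aligned with them. Lower 3 mm and close.

{"api": "apply_moves", "payload": {"series": [[0, [0.3, 0, 0], 0], [1, [0.3, 0, 0], 0], [1, [0.3, 0, 0], 0], [1, [0.3, 0, 0], 0], [1, [0.3, 0, 0], 0], [1, [0.3, 0, 0], 0]]}}

```text
t: 9.02
eef_pos: [577.5, 67.3, 304.8]
tcp_rot: [-1.511, 1.569, -1.394]
ft_force: [-0.8, -12.6, 0.8]
opening: 0.144
```

{"api": "apply_moves", "payload": {"series": [[1, [0, -0.12, 0], 0], [1, [0, -0.12, 0], 0.1], [1, [0, -0.12, 0], 0.2], [1, [0, -0.12, 0], 0.3], [1, [0, -0.12, 0], 0.4], [1, [0, -0.12, 0], 0.5], [1, [0, -0.12, 0], 0.6], [1, [0, -0.12, 0], 0.7], [1, [0, -0.12, 0], 0.8], [1, [0, -0.12, 0], 0.87], [1, [0, -0.12, 0], 0.87]]}}

```text
t: 10.4
eef_pos: [577.5, 66.9, 304.8]
tcp_rot: [-0.28, 1.57, -1.034]
ft_force: [0.1, -5.2, 0.8]
opening: 0.149
```

```bash
python3 - <<'E'
from m import *
c=cam('wrist');cv2.imwrite('pics/w4.png',c['image'][100:340,160:480,::-1]); st=monitor.state(); print(st['eef_pos'],st['joints'].round(3),st['opening'],st['ft_force'],st['moment']);T=rot(st['tcp_rot']);print('knob est',.115-(np.arctan2(T[1,1],T[0,1])-np.pi/2))
E
```

```text
[577.52057737  66.91598849 304.85247699] [ 2.000e-03  5.480e-01  1.771e+00 -1.000e-03  8.230e-01 -8.160e-01] 0.1466780778338667 [ 0.84894306 -5.02854322  0.77260242] [-0.99697933 -0.08982163  0.10166908]
knob est 0.867320728904857
```

View pics/w4.png

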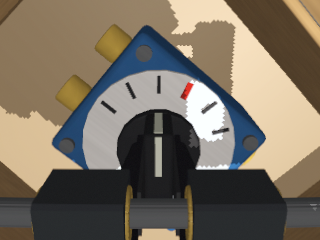

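The pointer (158,120) lines up with the second stop mark (158,84), and the red mark is next. Turn one more stop and hold.

{"api": "apply_moves", "payload": {"series": [[1, [0, 0, 0], 0.1], [1, [0, 0, 0], 0.2], [1, [0, 0, 0], 0.3], [1, [0, 0, 0], 0.38], [1, [0, 0, 0], 0.44], [1, [0, 0, 0], 0.44], [1, [0, 0, 0], 0.44], [1, [0, 0, 0], 0.44], [1, [0, 0, 0], 0.44], [1, [0, 0, 0], 0.44], [1, [0, 0, 0], 0.44], [1, [0, 0, 0], 0.44]]}}

```text
t: 11.95
eef_pos: [577.5, 66.9, 304.8]
tcp_rot: [0.266, 1.57, -0.926]
ft_force: [0.4, -6.1, 0.6]
opening: 0.148
```

```bash
python3 - <<'E'
from m import *
c=cam('wrist');s=cam('scene');st=monitor.state(); print(st['t'],st['opening'],st['ft_force'],st['moment'],st['qvel'].round(4));T=rot(st['tcp_rot']);print('knob est',.115-(np.arctan2(T[1,1],T[0,1])-np.pi/2))
o=np.hstack([cv2.resize(c['image'][150:270,240:400],(400,300)),cv2.resize(s['image'][110:290,220:460],(400,300))]);cv2.imwrite('pics/w5.png',o[:,:,::-1])
E
```

```text
12.05 0.14171845486450296 [-0.41944722 -6.72904404  1.01542888] [-1.07660665 -0.19045026  0.15636309] [ 0.0014  0.0004 -0.0007 -0.0014  0.0001  0.0015]
knob est 1.3070067279900792
```

View pics/w5.png

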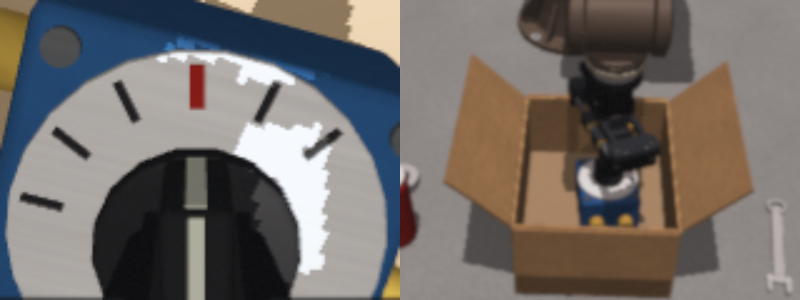

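The pointer lines up with the red mark, at x≈197 for both, and the flaps remain open. Handing in.

```bash
python3 -c "
from h import *
print(job.job_done())"
```

```text
the job is handed in; nothing more can be done
None
```

I swung both carton flaps outward, turned the knob clockwise through two stops to the third (red) stop, and handed the job in with the gripper still holding it.

- **Flaps:** the left flap measured about 2.38 rad open and the right about 2.37 rad, against the 1.8 rad needed. I measured these before gripping the knob. The last picture shows both flaps still open.
- **Knob:** the tool's turn puts it at about 1.307 rad (target 1.309), at rest. In the last wrist picture the pointer lines up with the red mark.
- **Grip:** the gripper opening was about 13.5–14 mm on the 14 mm bar. The wrist still read about 7 N sideways from a slight off-centre grip, and I left that. I did not measure the finger force on the valve directly.
- **Bystanders:** I never moved the arm near the oil can, spanner or bearing. The last picture shows the spanner and part of the can, and I did not re-measure any of the three.
- **Disagreements:**
  - My first valve yaw estimate from the red mark alone was 0.07 rad. All six marks gave 0.117 and the bar 0.114, so I used 0.117.
  - Two-view dial heights came out at 99–102 mm against the stated 103 mm.
- **Time:** the robot clock read about 12 s at the last check, of the 58 s allowed.

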